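Load the torch test rack in reverse order

TASK

Move the four torches from the blue supply rack to the empty aluminium test rack beside it, so that they lie there in reverse order: the torch at the left end of the supply row goes into the right end cradle of the test rack, the next one beside it, and so on. Lay each torch down, without dropping it, level and centred along its length in its own cradle, its barrel fully seated in both saddles.

Things in the scene. Friction and masses are not known exactly. Their poses are not given: they have to be found in the camera images.
- torch_slim: Long slim black torch, 157 long, barrel 24 diameter, small steel cylinder head 28 diameter; 120 g +-25%. Lies level. Origin on its long axis at the grip point, which belongs midway between a cradle's saddles; +x to the lens; may be rolled about x. Barrel x = -79 to +50; head x = +50 to +78 mm. Seated, its axis is 61.0 mm above the table.
- torch_bell: Black torch with a wide bell-shaped steel head 44 diameter, 138 long, barrel 28 diameter; 170 g +-25%. Lies level. Origin on its long axis at the grip point, which belongs midway between a cradle's saddles; +x to the lens; may be rolled about x. Barrel x = -66 to +46; head x = +46 to +72 mm. Seated, its axis is 63.8 mm above the table.
- torch_stub: Short stubby steel torch, a plain cylinder 32 diameter and 100 long with a black band round the middle and no wider head; 160 g +-25%. Lies level. Origin on its long axis at the grip point, which belongs midway between a cradle's saddles; +x to the lens; may be rolled about x. Barrel x = -50 to +50 mm. Seated, its axis is 66.6 mm above the table.
- torch_box: Black torch with a square box head (40 x 40 x 34 long), 152 long, barrel 28 diameter; 150 g +-25%. Lies level. Origin on its long axis at the grip point, which belongs midway between a cradle's saddles; +x to the lens; may be rolled about x. Barrel x = -72 to +46; box head x = +46 to +80 mm. Seated, its axis is 63.8 mm above the table.
- nest_slim: Black cradle fixed on the supply rack, where torch_slim lies at the start; all look alike. Origin: centre of its underside, on the deck; axes as the rack's; the torch lies along x. Pad 46 wide, 6 thick; V saddles (90 degrees, 8 thick, mouth 42 wide, V bottom 14 and tips 35 above the deck) at x = -27 and 27 mm, 46 free between them for fingers.
- nest_bell: Black cradle fixed on the supply rack, where torch_bell lies at the start; all look alike. Origin: centre of its underside, on the deck; axes as the rack's; the torch lies along x. Pad 46 wide, 6 thick; V saddles (90 degrees, 8 thick, mouth 42 wide, V bottom 14 and tips 35 above the deck) at x = -27 and 27 mm, 46 free between them for fingers.
- nest_stub: Black cradle fixed on the supply rack, where torch_stub lies at the start; all look alike. Origin: centre of its underside, on the deck; axes as the rack's; the torch lies along x. Pad 46 wide, 6 thick; V saddles (90 degrees, 8 thick, mouth 42 wide, V bottom 14 and tips 35 above the deck) at x = -27 and 27 mm, 46 free between them for fingers.
- nest_box: Black cradle fixed on the supply rack, where torch_box lies at the start; all look alike. Origin: centre of its underside, on the deck; axes as the rack's; the torch lies along x. Pad 46 wide, 6 thick; V saddles (90 degrees, 8 thick, mouth 42 wide, V bottom 14 and tips 35 above the deck) at x = -27 and 27 mm, 46 free between them for fingers.
- supply_rack: Blue rack, a fixed bar 120 x 324, deck 30 above the table, with four black cradles at y = -120, -40, 40, 120 mm, each with a torch at the start. Origin: centre of its underside on the table; z up, y along the row (robot's left), x across it, away from the robot. Turned at most 0.2 rad; to the robot's left or right.
- test_rack: Bare aluminium rack, fixed, 120 x 324, deck 30 above the table, with four grey cradles (same form as the black ones) at x = 0, y = -120, -40, 40, 120 mm, empty at the start. Origin: centre of its underside on the table; z up, y along the row (robot's left), x across it, away from the robot. Turned at most 0.2 rad; beside the supply rack.
Mind the look-alikes: they are no part of the job. Leave any white or yellow look-alike of the torch_slim alone.

How it is judged:
By the outcome, as a careful person would: the job done as asked, in the order asked, and still so for the second after the job is handed in, with the robot touching nothing.
It also fails if it takes over 96 s, if anything falls off the work surface, if the arm or the gripper's body presses on something with over 40 N, if the wrist force passes 120 N, or if a joint passes its speed limit or range.

ROBOT

A 7-joint arm with a two-finger parallel gripper is mounted at the origin on the work surface. World frame = base frame: x ahead of the robot, y to its left, z up, the work surface at z = 0. Lengths are in m, angles in rad, forces in N, time in s.
With the tool pointing down it reaches from about 0.4 to 0.85 m from the base axis. Payload 10.4 kg.
Tool frame: the origin (TCP) lies on the centre line of the jaws, within the pads' length; the fingertips stand 11 mm ahead of it and the grasp point (between the pads) lies 8 mm behind it (manip.finger_overhang is the distance from the TCP to the fingertips, in m); z points along the fingers, y is the line along which they close (so a half turn about z gives the same grasp; the last joint's range is limited). The gripper opens to 85 mm and grips with 20 to 120 N. Pads are 22 mm wide; open, the fingers measure 114 mm over their backs; the gripper's body (76 mm by 85 mm) begins 54 mm behind the grasp point. The pads swing forward as they close: fully open they stand 13 mm farther back than shut.
Start: joints at [1.216, 0.332, -0.065, 1.46, 0.022, 1.35, -0.088], TCP at [0.204, -0.591, 0.242] pointing down, gripper open.
Joint ranges: [-2.6, 2.6], [-0.5, 2.12], [-1.47, 1.34], [0.16, 2.42], [-1.27, 4.41], [0.06, 2.06], [-2.6, 2.6]. Speed limits (rad/s): [2.22, 2.22, 2.79, 2.79, 3.14, 3.14, 3.14].

INTERFACE

Orientations are given as a unit quaternion [x, y, z, w].
In Python, from workcell import manip, imaging, workorder gives the robot as it stands.
- The arm moves only by the tool jog_arm, never from a script. Its argument "deltas" is a list of rows, each an object with "gripper": the opening, from 0 (shut) to 1 (fully open); "offset": the shift along the tool's x, y, z in m, a list of three; "rotation": the turn, a rotation vector about the tool's x, y, z in degrees, a list of three. In form: [{"gripper": gripper, "offset": [tx, ty, tz], "rotation": [ax, ay, az]}, ...]. A call has 1 to 20 rows; each row shifts and turns the commanded pose from where the row before left it, along the tool's axes as they then stand; what a row does not reach is not made up. A row lasts 1/10 s, in which the tool goes at most 50 mm and 8.59 degrees, less where a joint would pass 70% of its speed; a pose out of reach is approached as far as the arm can. A call with a gripper value outside its range is refused whole. The fingers move at their own pace and stop on an object; "newtons" is the grip in N (left out, the last holds). Time passes only in rows, so rows that do not move let the fingers close. It gives the time, the measured TCP pose, the force, the opening and the grip force at its end, in the units of the state.
- manip.get_obs(): the state, without advancing time (a new reading comes with each control period).
- imaging.camera(name): name is "scene" or "top" or "wrist"; returns the picture (420x560x3 uint8, blue, green, red); there is no depth.
- imaging.camera_model(name): a dict with "camera_matrix" (3x3 intrinsics, pixels), "world_to_cam" (4x4, takes a point from world to camera coordinates); the wrist camera has in their place "hand_eye" (4x4, takes a point from camera to tool coordinates, whose origin is the TCP and whose axes are the flange's). Camera axes: x right, y up, looking along -z (the intrinsics and any distortion apply to the point x, -y, -z); pixel columns grow to the right and rows downward; lengths in m; the calibration is good to about 2 mm. The wrist camera is an equidistant fisheye: a pixel r from the principal point sees the ray r / f radians off the axis. A picture is of the moment at which its call begins: read the wrist's pose just before it. camera_model takes no time and is no camera call.
- workorder.hand_in(): hands the job in; it is judged then, once.
The state is a dict: "clock": time; "joint_pos": joint angles; "joint_velocities": joint speeds; "tau": joint torques, N m; "position": TCP position; "ee_rot": TCP orientation; "ft_force": force on the tool from outside, world axes, zero at the start; "torque": the same for the moment, N m; "grip_width": opening from 0.0 (shut) to 1.0 (fully open); "grasp_force": force on a finger pad.
Only numpy, scipy, OpenCV 4.12 (cv2) and the standard library are available. Lean on these libraries where they do the work, as an engineer would, in place of code of your own. Each camera call takes 0.05 s, during which the arm holds its last target. There are 200 camera calls.

## Working session

There is one attempt and no reset: what is moved stays moved. The work goes in short steps, Python scripts to look and compute and a tool call to move; the robot and the scene stay as the last step left them, time stands still between calls to the robot, and variables do not carry over. Pictures are saved under pics/ and viewed, at most 14 in all, crops included, and the job is handed in when it is done.

Besides the shell and the picture viewer there is one more tool, called after "Request:" as name(argument=value, ...) on one line, values as JSON. jog_arm: Moves the arm, as the interface text tells. Its arguments: {"type":"object","properties":{"deltas":{"type":"array","items":{"type":"object","properties":{"gripper":{"type":"number"},"offset":{"type":"array","items":{"type":"number"}},"rotation":{"type":"array","items":{"type":"number"}}}}},"newtons":{"type":"number"}},"required":["deltas"]}

```bash
mkdir -p pics; ls
python3 - <<'E'
from workcell import manip, imaging
import cv2,numpy as np
np.set_printoptions(precision=4,suppress=True)
o=manip.get_obs();print({k:o[k] for k in('clock','position','ee_rot','ft_force','grip_width')},manip.finger_overhang)
for n in('scene','top'):
    cv2.imwrite(f'pics/{n}0.png',imaging.camera(n))
    m=imaging.camera_model(n);print(n,m)
print(imaging.camera_model('wrist'))
E
```

```text
pics
{'clock': 0.0, 'position': array([ 0.2034, -0.5906,  0.2415]), 'ee_rot': array([ 0.9863,  0.1651, -0.0002, -0.0007]), 'ft_force': array([ 0.2142, -0.1565,  0.2242]), 'grip_width': 1.0021245924341302} 0.011
scene {'camera_matrix': array([[457.7174,   0.    , 277.2507],
       [  0.    , 457.7174, 200.9302],
       [  0.    ,   0.    ,   1.    ]]), 'world_to_cam': array([[ 0.7872,  0.6167, -0.0037, -0.3481],
       [-0.4405,  0.5665,  0.6965,  0.1551],
       [ 0.4316, -0.5467,  0.7175, -1.1765],
       [ 0.    ,  0.    ,  0.    ,  1.    ]])}
top {'camera_matrix': array([[411.0049,   0.    , 277.6821],
       [  0.    , 411.0049, 212.1527],
       [  0.    ,   0.    ,   1.    ]]), 'world_to_cam': array([[-0.0218, -0.9995, -0.0233,  0.0187],
       [ 0.9907, -0.0247,  0.1337, -0.4294],
       [-0.1342, -0.0202,  0.9907, -0.9549],
       [ 0.    ,  0.    ,  0.    ,  1.    ]])}
{'camera_matrix': array([[325.1923,   0.    , 281.4366],
       [  0.    , 325.1923, 210.6452],
       [  0.    ,   0.    ,   1.    ]]), 'hand_eye': array([[ 0.0013,  0.9644,  0.2644,  0.0667],
       [ 1.    , -0.0013, -0.0001,  0.0017],
       [ 0.0002,  0.2644, -0.9644, -0.1319],
       [ 0.    ,  0.    ,  0.    ,  1.    ]])}
```

View pics/top0.png

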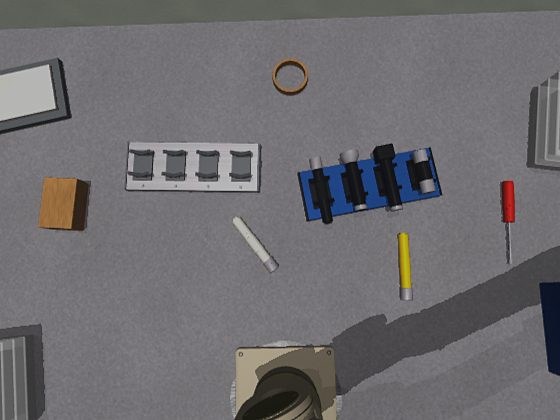

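View pics/scene0.png

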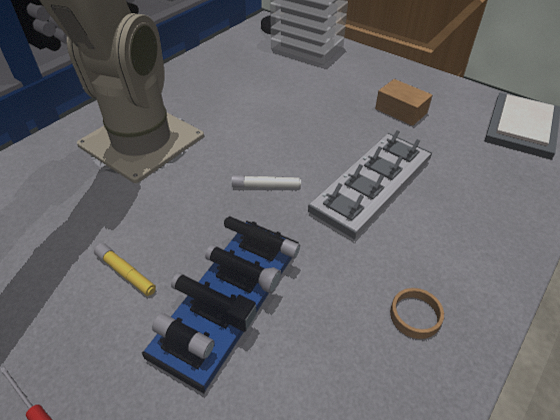

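The top view has the aluminium rack at about (193,167) and the blue rack at about (370,185). From the left, the blue rack holds slim (320,190), bell (353,180), box (388,178) and stub (424,170). The look-alikes for slim are the white torch at (255,245) and the yellow one at (404,265); both lie on the table and stay there. All lenses point away from the robot.

```bash
cat > h.py <<'E'
import numpy as np, cv2
from scipy.spatial.transform import Rotation as R
from workcell import manip, imaging
np.set_printoptions(precision=4,suppress=True)
def rays(px,K,T):  # static cams -> origin, world dirs
    px=np.atleast_2d(px).astype(float)
    d=np.c_[(px[:,0]-K[0,2])/K[0,0],-(px[:,1]-K[1,2])/K[1,1],-np.ones(len(px))]
    return -T[:3,:3].T@T[:3,3], d@T[:3,:3]
def plane(c,d,z): return c+d*((z-c[2])/d[:,2])[:,None]
def cast(name,px,z):
    m=imaging.camera_model(name); return plane(*rays(px,m['camera_matrix'],m['world_to_cam']),z)
def wcast(obs,px,z):
    m=imaging.camera_model('wrist');K=m['camera_matrix'];H=m['hand_eye']
    px=np.atleast_2d(px).astype(float); u=px-[K[0,2],K[1,2]]; r=np.linalg.norm(u,axis=1)+1e-9; th=r/K[0,0]
    d=np.c_[u[:,0]/r*np.sin(th),-u[:,1]/r*np.sin(th),-np.cos(th)]
    Rw=R.from_quat(obs['ee_rot']).as_matrix()
    return plane(Rw@H[:3,3]+obs['position'],d@H[:3,:3].T@Rw.T,z)
def wpix(obs,P):
    m=imaging.camera_model('wrist');K=m['camera_matrix'];H=m['hand_eye']
    Rw=R.from_quat(obs['ee_rot']).as_matrix()
    q=((np.atleast_2d(P)-obs['position'])@Rw-H[:3,3])@H[:3,:3]
    q=q*[1,-1,-1]; s=np.linalg.norm(q[:,:2],axis=1); th=np.arctan2(s,q[:,2])
    return q[:,:2]/s[:,None]*th[:,None]*K[0,0]+[K[0,2],K[1,2]]
E
python3 - <<'E'
from h import *
im=cv2.imread('pics/top0.png')
hsv=cv2.cvtColor(im,cv2.COLOR_BGR2HSV)
print(hsv[205,330],hsv[183,335],hsv[150,150],hsv[190,200],hsv[216,330])
b=cv2.inRange(hsv,(105,150,60),(125,255,255)); b[:,450:]=0;b[:140]=0;b[240:]=0
w=cv2.inRange(hsv,(0,0,150),(180,50,255)); w[:,:115]=0;w[:,270:]=0;w[210:]=0;w[:130]=0
for n,m in(('blue',b),('alu',w)):
    pts=cv2.findNonZero(m)[:,0]
    P=cast('top',cv2.convexHull(pts)[:,0],.03)
    r=cv2.minAreaRect((P[:,:2]*1000).astype(np.float32));print(n,r,cv2.boxPoints(r))
g=cv2.inRange(hsv,(0,0,0),(180,255,130));g[w.shape[0]:]=0
E
```

```text
[ 0  9 30] [109 195 135] [110   7 113] [140   6 122] [120  21  24]
blue ((493.97784423828125, -212.23345947265625), (119.2930908203125, 318.3035888671875), 9.379890441894531) [[ 409.1903  -64.9308]
 [ 461.0674 -378.9785]
 [ 578.7654 -359.5361]
 [ 526.8883  -45.4884]]
alu ((548.4644165039062, 215.42095947265625), (317.2769470214844, 117.8605728149414), 87.70451354980469) [[483.2274  59.2701]
 [600.9935  54.5495]
 [613.7014 371.5718]
 [495.9354 376.2925]]
```

Both racks measure about 120 x 320, as they should. Supply is at (0.494,-0.212) with yaw +9.4°, test at (0.548,0.215) with yaw -2.3°. I'm moving above the supply rack for a close look.

Request:
jog_arm(deltas=[{"gripper": 0.7, "offset": [0.0285, -0.0188, -0.005], "rotation": [0, 0, 0]}, {"gripper": 0.7, "offset": [0.0285, -0.0188, -0.005], "rotation": [0, 0, 0]}, {"gripper": 0.7, "offset": [0.0285, -0.0188, -0.005], "rotation": [0, 0, 0]}, {"gripper": 0.7, "offset": [0.0285, -0.0188, -0.005], "rotation": [0, 0, 0]}, {"gripper": 0.7, "offset": [0.0285, -0.0188, -0.005], "rotation": [0, 0, 0]}, {"gripper": 0.7, "offset": [0.0285, -0.0188, -0.005], "rotation": [0, 0, 0]}, {"gripper": 0.7, "offset": [0.0285, -0.0188, -0.005], "rotation": [0, 0, 0]}, {"gripper": 0.7, "offset": [0.0285, -0.0188, -0.005], "rotation": [0, 0, 0]}, {"gripper": 0.7, "offset": [0.0285, -0.0188, -0.005], "rotation": [0, 0, 0]}, {"gripper": 0.7, "offset": [0.0285, -0.0188, -0.005], "rotation": [0, 0, 0]}, {"gripper": 0.7, "offset": [0.0285, -0.0188, -0.005], "rotation": [0, 0, 0]}, {"gripper": 0.7, "offset": [0.0285, -0.0188, -0.005], "rotation": [0, 0, 0]}, {"gripper": 0.7, "offset": [0.0285, -0.0188, -0.005], "rotation": [0, 0, 0]}, {"gripper": 0.7, "offset": [0.0285, -0.0188, -0.005], "rotation": [0, 0, 0]}, {"gripper": 0.7, "offset": [0, 0, 0], "rotation": [0, 0, 4.8]}, {"gripper": 0.7, "offset": [0, 0, 0], "rotation": [0, 0, 4.8]}, {"gripper": 0.7, "offset": [0, 0, 0], "rotation": [0, 0, 0]}, {"gripper": 0.7, "offset": [0, 0, 0], "rotation": [0, 0, 0]}])

```text
clock: 1.9
position: [0.4949, -0.2122, 0.3121]
ee_rot: [0.997, 0.083, -0.0, -0.0]
ft_force: [-0.4, 0.7, -0.3]
grip_width: 0.701
grasp_force: 0.0
```

Run:
```python
from h import *
o=manip.get_obs();im=imaging.camera('wrist');cv2.imwrite('pics/w1.png',im)
np.save('o1.npy',np.r_[o['position'],o['ee_rot']]);print(o['position'],o['ee_rot'],o['clock'],o['grip_width'],R.from_quat(o['ee_rot']).as_matrix())
```

```text
[ 0.4949 -0.2122  0.3121] [ 0.9965  0.0831 -0.0002 -0.0001] 1.9 0.7007285426455654 [[ 0.9862  0.1656 -0.0004]
 [ 0.1656 -0.9862  0.0001]
 [-0.0004 -0.0001 -1.    ]]
```

View pics/w1.png

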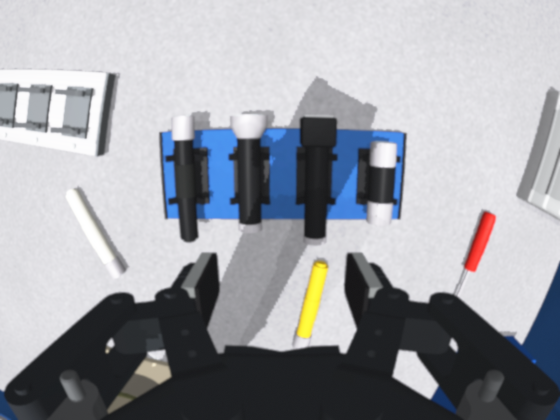

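The wrist view shows the blue rack at (162-406,130-220). In order the torches are slim (182,113)-(189,241), bell (248,113)-(250,228), box (319,115)-(315,240) and stub (382,140)-(379,223). The white torch at (95,230) and the yellow one at (312,300) are off the rack.

Run:
```python
from h import *
a=np.load('o1.npy');o=dict(position=a[:3],ee_rot=a[3:])
im=cv2.imread('pics/w1.png');hsv=cv2.cvtColor(im,cv2.COLOR_BGR2HSV)
b=cv2.inRange(hsv,(100,150,120),(125,255,255));b[:,430:]=0;b[240:]=0;b[:100]=0;b[:,:140]=0
P=wcast(o,cv2.convexHull(cv2.findNonZero(b)[:,0])[:,0],.03)
r=cv2.minAreaRect((P[:,:2]*1000).astype(np.float32));print(r)
c=np.array(r[0])/1000;ang=r[2];ang=ang if ang<45 else ang-90;t=np.radians(ang)
ex=np.array([np.cos(t),np.sin(t)]);ey=np.array([-ex[1],ex[0]])
T={'slim':(.061,.012,(182,113),(189,241)),'bell':(.0638,.014,(248,113),(250,230)),'box':(.0638,.014,(319,116),(315,241)),'stub':(.0666,.016,(382.5,141),(379,223))}
for k,(z,rad,p,q) in T.items():
    A=wcast(o,p,z)[0,:2]-c;B=wcast(o,q,z+rad*.7)[0,:2]-c
    B2=wcast(o,q,z)[0,:2]-c
    print(k,'lens',A@ex,A@ey,'tail',B@ex,B@ey,'len',(A-B)@ex,(A-B2)@ex)
# mid-row edges of torches at x=0, by gray
for k,y in zip(T,(.12,.04,-.04,-.12)):
    for xx in(-.015,.015):
        z=T[k][0]; px=wpix(o,np.r_[c+ex*xx+ey*y,z])[0];row=im[int(px[1]),int(px[0])-25:int(px[0])+25]
        bl=(row[:,0].astype(int)-row[:,2]>60);i=np.where(~bl)[0]
        print(k,px,''.join('B' if v else '.' for v in bl))
```

```text
((497.7737121582031, -214.76266479492188), (116.30200958251953, 320.01763916015625), 9.602981567382812)
slim lens 0.08064884137009606 0.12035966187923308 tail -0.0780760872241433 0.11826491679217424 len 0.15872492859423937 0.16192585197025733
bell lens 0.07730317733645745 0.03999335432330931 tail -0.06128898586177364 0.03923550545676368 len 0.13859216319823112 0.1419247410463408
box lens 0.07388735807609917 -0.042157691780474356 tail -0.07547577699424796 -0.03963614313631374 len 0.14936313507034712 0.1530710900604351
stub lens 0.04699892037432897 -0.1189640876256928 tail -0.0514940673699613 -0.11747376766937621 len 0.09849298774429029 0.10204574168483284
slim [185.604  190.7423] .....BBBBBBBBBBB.................................B
slim [184.196  166.7445] ....BBBBBBBBBBB..................................B
bell [249.1486 190.7005] BBBBBBBBBBB...................................BBBB
bell [248.6466 165.8591] BBBBBBBBBBB....................................BBB
box [315.9302 190.7215] BBBBBB....................................BBBBBBBB
box [316.4698 165.8899] BBBBBB...................................BBBBBBBBB
stub [380.6174 191.7506] BB....................................BBBBBBBB....
stub [382.1058 167.4648] B.....................................BBBBBBB.....
```

```bash
cat >> h.py <<'E'
SC=np.array([.4978,-.2148]);SY=np.radians(9.6)
def fr(c,t,x,y,z): 
    return np.array([c[0]+np.cos(t)*x-np.sin(t)*y,c[1]+np.sin(t)*x+np.cos(t)*y,z])
def go(tgt,yaw=None,pos=None,rot=None):
    o=manip.get_obs();p=o['position'] if pos is None else np.array(pos)
    M=R.from_quat(o['ee_rot'] if rot is None else rot).as_matrix()
    d=M.T@(np.array(tgt)-p); s='offset total mm %s len %.1f'%(np.round(d*1000,1),np.linalg.norm(d)*1000)
    if yaw is not None: s+=' rotz first? deg %.2f (offset is in current axes)'%(-np.degrees(yaw-np.arctan2(M[1,0],M[0,0])))
    print(s); return d
E
python3 - <<'E'
from h import *
t=fr(SC,SY,.0018,.12,.055);print(t);go(t,SY)
E
```

```text
[ 0.4796 -0.0962  0.055 ]
offset total mm [   4.1 -117.   257.1] len 282.5 rotz first? deg -0.08 (offset is in current axes)
```

Request:
jog_arm(deltas=[{"gripper": 0.7, "offset": [0.8, -23.4, 30], "rotation": [0, 0, 0]}], newtons=-1)

```text
clock: 2.05
position: [0.4928, -0.1856, 0.2762]
ee_rot: [0.997, 0.08, 0.003, 0.002]
ft_force: [1.6, 0.2, -0.3]
grip_width: 0.7
grasp_force: 0.0
```

I made a units slip there: I gave mm where the tool takes metres, and an invalid grip force. The 50 mm per-row cap limited the move. I'll let the arm settle and re-plan.

Request:
jog_arm(deltas=[{"gripper": 0.7, "offset": [0, 0, 0], "rotation": [0, 0, 0]}], newtons=40)

```text
clock: 2.15
position: [0.4884, -0.1775, 0.2677]
ee_rot: [0.996, 0.085, -0.004, -0.002]
ft_force: [-0.6, 0.7, -0.5]
grip_width: 0.699
grasp_force: 0.0
```

Run:
```python
from h import *
t=fr(SC,SY,.0018,.12,.055);print(manip.get_obs()['joint_velocities'],R.from_quat(manip.get_obs()['ee_rot']).as_matrix());go(t,SY)
```

```text
[ 0.016  -0.0017  0.0383 -0.1226  0.0228  0.0622  0.041 ] [[ 0.9856  0.1689 -0.008 ]
 [ 0.169  -0.9856  0.0039]
 [-0.0072 -0.0052 -1.    ]]
offset total mm [  6.6 -80.5 213. ] len 227.8 rotz first? deg 0.13 (offset is in current axes)
```

Request:
jog_arm(deltas=[{"gripper": 0.7, "offset": [0.001, -0.0161, 0.022], "rotation": [0, 0, 0]}, {"gripper": 0.7, "offset": [0.001, -0.0161, 0.022], "rotation": [0, 0, 0]}, {"gripper": 0.7, "offset": [0.001, -0.0161, 0.022], "rotation": [0, 0, 0]}, {"gripper": 0.7, "offset": [0.001, -0.0161, 0.022], "rotation": [0, 0, 0]}, {"gripper": 0.7, "offset": [0.001, -0.0161, 0.022], "rotation": [0, 0, 0]}, {"gripper": 0.7, "offset": [0, 0, 0], "rotation": [0, 0, 0]}, {"gripper": 0.7, "offset": [0, 0, 0], "rotation": [0, 0, 0]}])

```text
clock: 2.85
position: [0.4831, -0.102, 0.1635]
ee_rot: [0.997, 0.083, 0.0, 0.0]
ft_force: [0.4, -0.1, 0.9]
grip_width: 0.699
grasp_force: 0.0
```

Run:
```python
from h import *
t=fr(SC,SY,.0018,.12,.055);o=manip.get_obs();print(o['clock'],o['position'],R.from_quat(o['ee_rot']).as_matrix());go(t,SY)
cv2.imwrite('pics/w2.png',imaging.camera('wrist')); print(wpix(o,[fr(SC,SY,x+.0018,.12,.061) for x in(-.079,0,.078)]))
```

```text
2.85 [ 0.4831 -0.102   0.1635] [[ 0.9864  0.1645  0.    ]
 [ 0.1645 -0.9864 -0.0003]
 [-0.      0.0003 -1.    ]]
offset total mm [ -2.5  -6.3 108.5] len 108.7 rotz first? deg -0.13 (offset is in current axes)
[[271.9593 307.2009]
 [270.7274 217.3353]
 [269.9858 111.8781]]
```

View pics/w2.png

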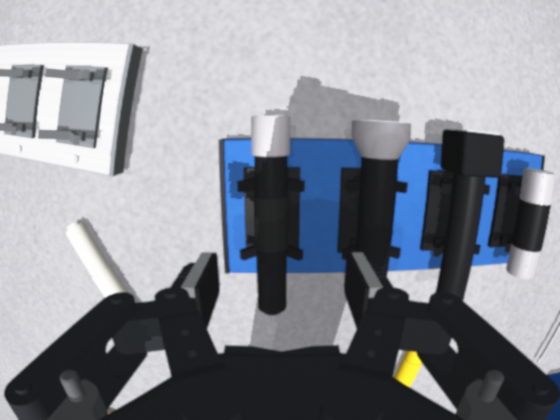

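Slim lies midway between the fingers, with its lens at (271,114) and tail at (272,313). That matches the prediction, so I'm going down to grip.

Request:
jog_arm(deltas=[{"gripper": 0.7, "offset": [-0.001, -0.0021, 0.02], "rotation": [0, 0, 0]}, {"gripper": 0.7, "offset": [-0.001, -0.0021, 0.02], "rotation": [0, 0, 0]}, {"gripper": 0.7, "offset": [-0.001, -0.0021, 0.02], "rotation": [0, 0, 0]}, {"gripper": 0.7, "offset": [0, 0, 0.02], "rotation": [0, 0, 0]}, {"gripper": 0.7, "offset": [0, 0, 0.015], "rotation": [0, 0, 0]}, {"gripper": 0.7, "offset": [0, 0, 0.0135], "rotation": [0, 0, 0]}, {"gripper": 0.7, "offset": [0, 0, 0], "rotation": [0, 0, 0]}, {"gripper": 0.7, "offset": [0, 0, 0], "rotation": [0, 0, 0]}, {"gripper": 0.1, "offset": [0, 0, 0], "rotation": [0, 0, 0]}, {"gripper": 0.1, "offset": [0, 0, 0], "rotation": [0, 0, 0]}, {"gripper": 0.1, "offset": [0, 0, 0], "rotation": [0, 0, 0]}, {"gripper": 0.1, "offset": [0, 0, 0], "rotation": [0, 0, 0]}, {"gripper": 0.1, "offset": [0, 0, 0], "rotation": [0, 0, 0]}, {"gripper": 0.1, "offset": [0, 0, 0], "rotation": [0, 0, 0]}], newtons=40)

```text
clock: 4.3
position: [0.4793, -0.0945, 0.0552]
ee_rot: [0.997, 0.083, 0.0, -0.0]
ft_force: [-1.2, 5.7, 6.0]
grip_width: 0.269
grasp_force: 39.1
```

Request:
jog_arm(deltas=[{"gripper": 0.1, "offset": [0, 0, -0.01], "rotation": [0, 0, 0]}, {"gripper": 0.1, "offset": [0, 0, -0.025], "rotation": [0, 0, 0]}, {"gripper": 0.1, "offset": [0, 0, -0.03], "rotation": [0, 0, 0]}, {"gripper": 0.1, "offset": [0, 0, -0.03], "rotation": [0, 0, 0]}, {"gripper": 0.1, "offset": [0, 0, -0.03], "rotation": [0, 0, 0]}, {"gripper": 0.1, "offset": [0.0136, -0.0294, -0.005], "rotation": [0, 0, 0]}, {"gripper": 0.1, "offset": [0.0136, -0.0294, -0.005], "rotation": [0, 0, 0]}, {"gripper": 0.1, "offset": [0.0136, -0.0294, -0.005], "rotation": [0, 0, 0]}, {"gripper": 0.1, "offset": [0.0136, -0.0294, -0.005], "rotation": [0, 0, 0]}, {"gripper": 0.1, "offset": [0.0136, -0.0294, -0.005], "rotation": [0, 0, 0]}, {"gripper": 0.1, "offset": [0.0136, -0.0294, -0.005], "rotation": [0, 0, 0]}, {"gripper": 0.1, "offset": [0.0136, -0.0294, -0.005], "rotation": [0, 0, 0]}, {"gripper": 0.1, "offset": [0.0136, -0.0294, -0.005], "rotation": [0, 0, 0]}, {"gripper": 0.1, "offset": [0, 0, 0], "rotation": [0, 0, 5.9]}, {"gripper": 0.1, "offset": [0, 0, 0], "rotation": [0, 0, 5.9]}, {"gripper": 0.1, "offset": [0, 0, 0], "rotation": [0, 0, 0]}, {"gripper": 0.1, "offset": [0, 0, 0], "rotation": [0, 0, 0]}, {"gripper": 0.1, "offset": [0, 0, 0], "rotation": [0, 0, 0]}])

```text
clock: 6.1
position: [0.5478, 0.1538, 0.2197]
ee_rot: [1.0, -0.02, 0.0, 0.0]
ft_force: [0.4, -0.5, -1.2]
grip_width: 0.27
grasp_force: 39.5
```

Run:
```python
from h import *
o=manip.get_obs();im=imaging.camera('wrist');cv2.imwrite('pics/w3.png',im);np.save('o3.npy',np.r_[o['position'],o['ee_rot']])
print(o['position'],R.from_quat(o['ee_rot']).as_matrix(),o['grip_width'],o['grasp_force'])
p=o['position'];M=R.from_quat(o['ee_rot']).as_matrix()
print('held pred',wpix(o,[p+M@[x,0,-.006] for x in(-.079,.078)]))
```

```text
[0.5478 0.1538 0.2197] [[ 0.9992 -0.0398  0.0003]
 [-0.0398 -0.9992 -0.0002]
 [ 0.0003  0.0002 -1.    ]] 0.2704778325967527 39.48026239871979
held pred [[278.1251 403.3237]
 [277.0906  96.1712]]
```

View pics/w3.png

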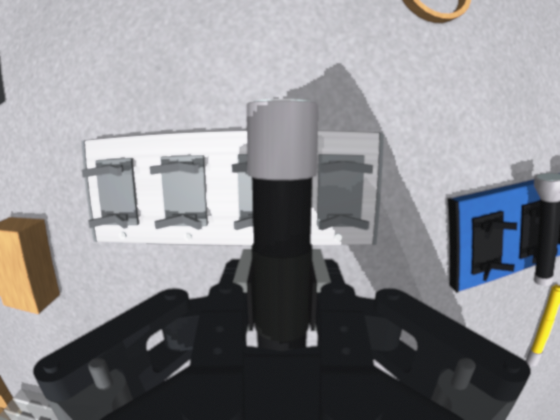

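The test rack deck has corners (86,140), (98,241), (376,244), (379,134). Its right-end cradle has saddles at about (345,166) and (344,221). The held slim torch is straight, with its lens end at (283,100).

Run:
```python
from h import *
a=np.load('o3.npy');o=dict(position=a[:3],ee_rot=a[3:])
im=cv2.imread('pics/w3.png');g=cv2.cvtColor(im,cv2.COLOR_BGR2GRAY)
C=wcast(o,[(86,140),(98,241),(376,244),(379,134)],.03);print(C)
print(np.linalg.norm(np.diff(C[[0,1,2,3,0]],axis=0),axis=1),C.mean(0))
for a,b in((0,3),(1,2)):
    d=C[b]-C[a];print(np.degrees(np.arctan2(d[0],-d[1])))
crop=cv2.resize(im[120:260,70:400],None,fx=2.4,fy=2.4,interpolation=cv2.INTER_CUBIC);cv2.imwrite('pics/c3.png',crop)
```

```text
[[0.617  0.3676 0.03  ]
 [0.498  0.3722 0.03  ]
 [0.4853 0.0513 0.03  ]
 [0.6033 0.0514 0.03  ]]
[0.1191 0.3212 0.118  0.3165] [0.5509 0.2107 0.03  ]
-2.471181161139975
-2.262189544931118
```

View pics/c3.png

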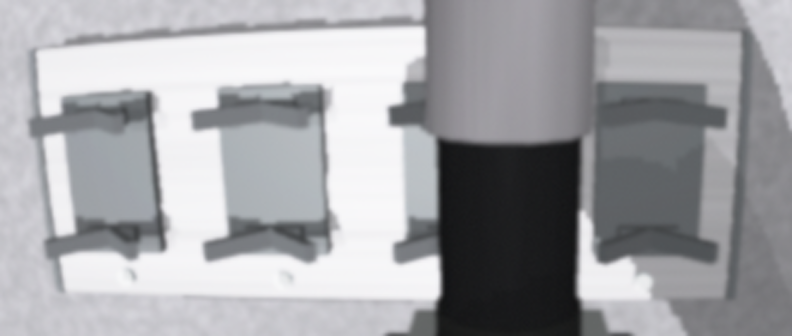

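Run:
```python
from h import *
a=np.load('o3.npy');o=dict(position=a[:3],ee_rot=a[3:])
f=lambda L,z:wcast(o,np.array(L)/2.4+[70,120],z)
# tips: farL, farR, nearL, nearR (mid of tip thickness) at z=.065
for n,L in dict(c4=[(599,113),(725,115),(598,249),(716,250)],c2=[(194,118),(328,103),(206,248),(315,250)],c1=[(32,125),(150,103),(47,246),(165,240)]).items():
    P=f(L,.065);print(n,P[:,:2].tolist(),P.mean(0)[:2])
# right pad corners z=.036
P=f([(597,85),(706,85)],.036);print(P)
c=np.array([.5509,.2107]);t=np.radians(-2.35)
for y in(.12,.04,-.04,-.12):print(fr(c,t,0,y,.0))
```

```text
c4 [[0.575422069354843, 0.11707322949463836], [0.5736465909373344, 0.06858985010279901], [0.5225769196141841, 0.11804252686166279], [0.5200883999761081, 0.07078613021811052]] [0.5479 0.0936]
c2 [[0.5815293966676813, 0.2733471067614122], [0.58363833684362, 0.21810716890831153], [0.5284407940170602, 0.2752857033886198], [0.5262186715425599, 0.22875737234143428]] [0.555  0.2489]
c1 [[0.5848180587603823, 0.3519000059963703], [0.5889687070693467, 0.2921703229060979], [0.531392106832566, 0.35431307877551577], [0.5323921382679021, 0.2935454957109631]] [0.5594 0.323 ]
[[0.583  0.1144 0.036 ]
 [0.5822 0.0688 0.036 ]]
[0.5558 0.3306 0.    ]
[0.5525 0.2507 0.    ]
[0.5493 0.1707 0.    ]
[0.546  0.0908 0.    ]
```

Run:
```python
from h import *
go([.5475,.0925,.075])
```

```text
offset total mm [  2.1  61.3 144.6] len 157.1
```

Request:
jog_arm(deltas=[{"gripper": 0.1, "offset": [0.0007, 0.02, 0.015], "rotation": [0, 0, 0]}, {"gripper": 0.1, "offset": [0.0007, 0.0213, 0.015], "rotation": [0, 0, 0]}, {"gripper": 0.1, "offset": [0.0007, 0.02, 0.02], "rotation": [0, 0, 0]}, {"gripper": 0.1, "offset": [0, 0, 0.025], "rotation": [0, 0, 0]}, {"gripper": 0.1, "offset": [0, 0, 0.025], "rotation": [0, 0, 0]}, {"gripper": 0.1, "offset": [0, 0, 0.025], "rotation": [0, 0, 0]}, {"gripper": 0.1, "offset": [0, 0, 0.015], "rotation": [0, 0, 0]}, {"gripper": 0.1, "offset": [0, 0, 0.008], "rotation": [0, 0, 0]}, {"gripper": 0.1, "offset": [0, 0, 0.006], "rotation": [0, 0, 0]}, {"gripper": 0.1, "offset": [0, 0, 0.004], "rotation": [0, 0, 0]}, {"gripper": 0.1, "offset": [0, 0, 0], "rotation": [0, 0, 0]}, {"gripper": 0.1, "offset": [0, 0, 0], "rotation": [0, 0, 0]}])

```text
clock: 7.35
position: [0.5477, 0.093, 0.062]
ee_rot: [1.0, -0.021, 0.001, -0.0]
ft_force: [1.1, -0.1, -0.6]
grip_width: 0.266
grasp_force: 39.5
```

Request:
jog_arm(deltas=[{"gripper": 0.1, "offset": [0, 0, 0.002], "rotation": [0, 0, 0]}, {"gripper": 0.1, "offset": [0, 0, 0.002], "rotation": [0, 0, 0]}, {"gripper": 0.1, "offset": [0, 0, 0], "rotation": [0, 0, 0]}, {"gripper": 0.1, "offset": [0, 0, 0], "rotation": [0, 0, 0]}])

```text
clock: 7.75
position: [0.5473, 0.0929, 0.0574]
ee_rot: [1.0, -0.021, 0.0, 0.0]
ft_force: [-0.1, -0.1, -1.5]
grip_width: 0.267
grasp_force: 39.6
```

Request:
jog_arm(deltas=[{"gripper": 0.1, "offset": [0, 0, 0.0015], "rotation": [0, 0, 0]}, {"gripper": 0.1, "offset": [0, 0, 0], "rotation": [0, 0, 0]}, {"gripper": 0.1, "offset": [0, 0, 0], "rotation": [0, 0, 0]}])

```text
clock: 8.05
position: [0.5477, 0.0936, 0.0564]
ee_rot: [1.0, -0.021, 0.001, -0.0]
ft_force: [-0.7, 2.8, 5.6]
grip_width: 0.268
grasp_force: 40.1
```

Request:
jog_arm(deltas=[{"gripper": 0.1, "offset": [0, -0.0013, 0.001], "rotation": [0, 0, 0]}, {"gripper": 0.1, "offset": [0, 0, 0], "rotation": [0, 0, 0]}, {"gripper": 0.1, "offset": [0, 0, 0], "rotation": [0, 0, 0]}])

```text
clock: 8.35
position: [0.5479, 0.0946, 0.0554]
ee_rot: [1.0, -0.021, 0.001, -0.0]
ft_force: [1.7, 3.0, 6.1]
grip_width: 0.259
grasp_force: 40.1
```

Request:
jog_arm(deltas=[{"gripper": 0.1, "offset": [0, -0.001, 0.0005], "rotation": [0, 0, 0]}, {"gripper": 0.1, "offset": [0, 0, 0], "rotation": [0, 0, 0]}, {"gripper": 0.35, "offset": [0, 0, 0], "rotation": [0, 0, 0]}, {"gripper": 0.5, "offset": [0, 0, 0], "rotation": [0, 0, 0]}, {"gripper": 0.7, "offset": [0, 0, 0], "rotation": [0, 0, 0]}, {"gripper": 0.7, "offset": [0, 0, 0], "rotation": [0, 0, 0]}, {"gripper": 0.7, "offset": [0, 0, 0], "rotation": [0, 0, 0]}, {"gripper": 0.7, "offset": [0, 0, -0.01], "rotation": [0, 0, 0]}, {"gripper": 0.7, "offset": [0, 0, -0.03], "rotation": [0, 0, 0]}, {"gripper": 0.7, "offset": [0, 0, -0.03], "rotation": [0, 0, 0]}, {"gripper": 0.7, "offset": [0, 0, -0.04], "rotation": [0, 0, 0]}, {"gripper": 0.7, "offset": [0, 0, -0.04], "rotation": [0, 0, 0]}, {"gripper": 0.7, "offset": [0, -0.03, -0.02], "rotation": [0, 0, 0]}, {"gripper": 0.7, "offset": [0, -0.03, 0], "rotation": [0, 0, 0]}, {"gripper": 0.7, "offset": [0, 0, 0], "rotation": [0, 0, 0]}, {"gripper": 0.7, "offset": [0, 0, 0], "rotation": [0, 0, 0]}])

```text
clock: 9.95
position: [0.5497, 0.1556, 0.2248]
ee_rot: [1.0, -0.02, 0.0, 0.0]
ft_force: [0.0, -0.3, -0.7]
grip_width: 0.7
grasp_force: 0.0
```

Run:
```python
from h import *
o=manip.get_obs();im=imaging.camera('wrist');np.save('o4.npy',np.r_[o['position'],o['ee_rot']])
print(o['clock'],o['position'],o['ft_force'])
x0,y0=30,80; c=im[y0:y0+220,x0:x0+430];cv2.imwrite('pics/w4raw.png',im);cv2.imwrite('pics/c4.png',cv2.resize(c,None,fx=1.8,fy=1.8,interpolation=cv2.INTER_CUBIC))
```

```text
9.95 [0.5497 0.1556 0.2248] [ 0.0443 -0.2547 -0.7469]
```

View pics/c4.png

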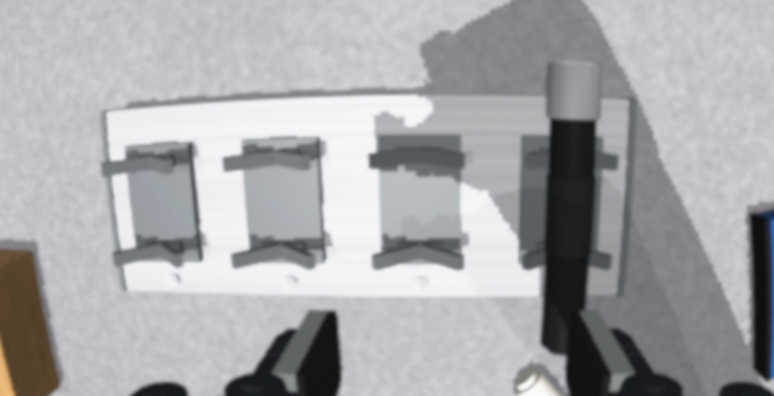

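Slim lies straight in the right-end cradle, with its lens at (572,62) and tail at (558,352) in the crop. The deck edges there are at rows 97 and 296. I'll check its lengthwise centring and take the cradle positions for the next ones.

Run:
```python
from h import *
a=np.load('o4.npy');o=dict(position=a[:3],ee_rot=a[3:])
f=lambda L,z:wcast(o,np.array(L,float).reshape(-1,2)/1.8+[30,80],z)[:,:2]
C=f([(106,110),(126,291),(620,296),(631,98)],.03);print(C,C.mean(0))
t=np.radians(-2.3);ex=np.array([np.cos(t),np.sin(t)])
print('lens',f((572,61),.061)@ex,'tail',f((558,352),.069)@ex)
print('deck far/near',f((590,97),.03)@ex,f((590,296),.03)@ex)
for n,L in dict(c4=[(523,160),(616,160),(521,262),(610,262)],c3=[(371,159),(465,158),(374,263),(462,263)],c2=[(225,162),(312,161),(233,262),(325,258)],c1=[(103,168),(176,163),(115,259),(184,260)]).items():
    P=f(L,.065);print(n,(P@ex),P[:,1],P.mean(0)@ex)
```

```text
[[0.6171 0.3689]
 [0.4971 0.3748]
 [0.4846 0.0533]
 [0.6045 0.0499]] [0.5508 0.2117]
lens [0.6205] tail [0.4645]
deck far/near [0.6016] [0.4824]
c4 [0.5697 0.5706 0.5158 0.5155] [0.1174 0.0688 0.119  0.0705] 0.5428996802391605
c3 [0.5702 0.5705 0.5151 0.5152] [0.194  0.1466 0.1964 0.15  ] 0.5427379523455272
c2 [0.5703 0.5696 0.5149 0.5177] [0.273  0.2247 0.2757 0.2226] 0.5430927831376005
c1 [0.5698 0.5707 0.5154 0.5156] [0.3524 0.3027 0.3543 0.3063] 0.5428935753573656
```

Slim is centred to within 1 mm. Next is the bell torch.

```bash
cat >> h.py <<'E'
def q(yaw): return (R.from_euler('z',yaw)*R.from_quat([1,0,0,0])).as_quat()
TY=np.radians(-2.3)
E
python3 - <<'E'
from h import *
t=fr(SC,SY,.004,.041,.058);print(t);go(t,SY);go(t,rot=q(SY))
E
```

```text
[ 0.4949 -0.1737  0.058 ]
offset total mm [-41.1 330.1 166.6] len 372.0 rotz first? deg -11.99 (offset is in current axes)
offset total mm [-108.9  314.4  166.4] len 372.0
```

Request:
jog_arm(deltas=[{"gripper": 0.7, "offset": [0, 0, 0], "rotation": [0, 0, -6]}, {"gripper": 0.7, "offset": [0, 0, 0], "rotation": [0, 0, -6]}, {"gripper": 0.7, "offset": [-0.0109, 0.0314, 0.002], "rotation": [0, 0, 0]}, {"gripper": 0.7, "offset": [-0.0109, 0.0314, 0.002], "rotation": [0, 0, 0]}, {"gripper": 0.7, "offset": [-0.0109, 0.0314, 0.002], "rotation": [0, 0, 0]}, {"gripper": 0.7, "offset": [-0.0109, 0.0314, 0.002], "rotation": [0, 0, 0]}, {"gripper": 0.7, "offset": [-0.0109, 0.0314, 0.002], "rotation": [0, 0, 0]}, {"gripper": 0.7, "offset": [-0.0109, 0.0314, 0.002], "rotation": [0, 0, 0]}, {"gripper": 0.7, "offset": [-0.0109, 0.0314, 0.002], "rotation": [0, 0, 0]}, {"gripper": 0.7, "offset": [-0.0109, 0.0314, 0.002], "rotation": [0, 0, 0]}, {"gripper": 0.7, "offset": [-0.0109, 0.0314, 0.002], "rotation": [0, 0, 0]}, {"gripper": 0.7, "offset": [-0.0109, 0.0314, 0.002], "rotation": [0, 0, 0]}, {"gripper": 0.7, "offset": [0, 0, 0], "rotation": [0, 0, 0]}, {"gripper": 0.7, "offset": [0, 0, 0], "rotation": [0, 0, 0]}])

```text
clock: 11.4
position: [0.4941, -0.1741, 0.2042]
ee_rot: [0.997, 0.082, -0.0, -0.0]
ft_force: [0.0, 0.8, -0.2]
grip_width: 0.701
grasp_force: 0.0
```

Run:
```python
from h import *
t=fr(SC,SY,.004,.041,.058);print(manip.get_obs()['position']);go(t,SY)
```

```text
[ 0.4941 -0.1741  0.2042]
offset total mm [  1.   -0.3 146.2] len 146.2 rotz first? deg -0.18 (offset is in current axes)
```

Request:
jog_arm(deltas=[{"gripper": 0.7, "offset": [0.001, 0, 0.025], "rotation": [0, 0, 0]}, {"gripper": 0.7, "offset": [0, 0, 0.025], "rotation": [0, 0, 0]}, {"gripper": 0.7, "offset": [0, 0, 0.025], "rotation": [0, 0, 0]}, {"gripper": 0.7, "offset": [0, 0, 0.025], "rotation": [0, 0, 0]}, {"gripper": 0.7, "offset": [0, 0, 0.018], "rotation": [0, 0, 0]}, {"gripper": 0.7, "offset": [0, 0, 0.014], "rotation": [0, 0, 0]}, {"gripper": 0.7, "offset": [0, 0, 0.009], "rotation": [0, 0, 0]}, {"gripper": 0.7, "offset": [0, 0, 0.005], "rotation": [0, 0, 0]}, {"gripper": 0.7, "offset": [0, 0, 0], "rotation": [0, 0, 0]}, {"gripper": 0.7, "offset": [0, 0, 0], "rotation": [0, 0, 0]}, {"gripper": 0.15, "offset": [0, 0, 0], "rotation": [0, 0, 0]}, {"gripper": 0.15, "offset": [0, 0, 0], "rotation": [0, 0, 0]}, {"gripper": 0.15, "offset": [0, 0, 0], "rotation": [0, 0, 0]}, {"gripper": 0.15, "offset": [0, 0, 0], "rotation": [0, 0, 0]}, {"gripper": 0.15, "offset": [0, 0, 0], "rotation": [0, 0, 0]}, {"gripper": 0.15, "offset": [0, 0, 0], "rotation": [0, 0, 0]}])

```text
clock: 13.0
position: [0.4962, -0.1727, 0.059]
ee_rot: [0.996, 0.084, 0.0, 0.0]
ft_force: [-1.0, 1.0, 6.0]
grip_width: 0.312
grasp_force: 39.1
```

Request:
jog_arm(deltas=[{"gripper": 0.15, "offset": [0, 0, -0.01], "rotation": [0, 0, 0]}, {"gripper": 0.15, "offset": [0, 0, -0.025], "rotation": [0, 0, 0]}, {"gripper": 0.15, "offset": [0, 0, -0.035], "rotation": [0, 0, 0]}, {"gripper": 0.15, "offset": [0, 0, -0.035], "rotation": [0, 0, 0]}, {"gripper": 0.15, "offset": [0, 0, -0.035], "rotation": [0, 0, 0]}, {"gripper": 0.15, "offset": [0.0112, -0.0334, 0], "rotation": [0, 0, 0]}, {"gripper": 0.15, "offset": [0.0112, -0.0334, 0], "rotation": [0, 0, 0]}, {"gripper": 0.15, "offset": [0.0112, -0.0334, 0], "rotation": [0, 0, 0]}, {"gripper": 0.15, "offset": [0.0112, -0.0334, 0], "rotation": [0, 0, 0]}, {"gripper": 0.15, "offset": [0.0112, -0.0334, 0], "rotation": [0, 0, 0]}, {"gripper": 0.15, "offset": [0.0112, -0.0334, 0], "rotation": [0, 0, 0]}, {"gripper": 0.15, "offset": [0.0112, -0.0334, 0], "rotation": [0, 0, 0]}, {"gripper": 0.15, "offset": [0.0112, -0.0334, 0], "rotation": [0, 0, 0]}, {"gripper": 0.15, "offset": [0.0112, -0.0334, 0], "rotation": [0, 0, 0]}, {"gripper": 0.15, "offset": [0.0112, -0.0334, 0], "rotation": [0, 0, 0]}, {"gripper": 0.15, "offset": [0, 0, 0], "rotation": [0, 0, 6]}, {"gripper": 0.15, "offset": [0, 0, 0], "rotation": [0, 0, 6]}, {"gripper": 0.15, "offset": [0, 0, 0], "rotation": [0, 0, 0]}, {"gripper": 0.15, "offset": [0, 0, 0], "rotation": [0, 0, 0]}, {"gripper": 0.15, "offset": [0, 0, 0], "rotation": [0, 0, 0]}])

```text
clock: 15.0
position: [0.5505, 0.1752, 0.1985]
ee_rot: [1.0, -0.02, 0.0, 0.0]
ft_force: [0.3, -0.6, -1.5]
grip_width: 0.316
grasp_force: 39.7
```

Run:
```python
from h import *
o=manip.get_obs();im=imaging.camera('wrist');print(o['clock'],o['position'],o['grip_width'],o['grasp_force'])
p=o['position'];M=R.from_quat(o['ee_rot']).as_matrix()
# held torch: silhouette rim top/axis, head radius .022 ; tool frame plane z=-.006
for zz in(-.006,-.028): print('lens row pred',wpix(o,[p+M@[.072,0,zz]]), wpix(o,[p+M@[.062,0,zz]]))
cv2.imwrite('pics/c5.png',im); print(M[1,0]); go([.5504,.175,.08],TY)
```

```text
15.0 [0.5505 0.1752 0.1985] 0.31601709152164903 39.71686899662018
lens row pred [[277.0809 111.6035]] [[277.0795 137.4103]]
lens row pred [[276.1183 109.073 ]] [[276.1252 140.3337]]
-0.03973361247702349
offset total mm [ -0.1   0.2 118.5] len 118.5 rotz first? deg -0.01 (offset is in current axes)
```

View pics/c5.png

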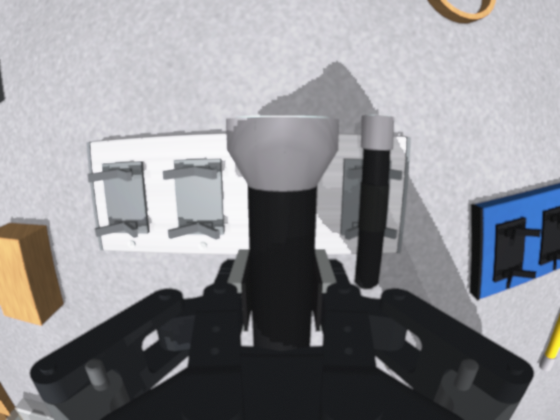

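The bell is held straight, with its lens at (282,116) against a predicted row of 110, so it sits about 1.5 mm toward the tail. I'll correct x by +1.5 mm and lower it.

Request:
jog_arm(deltas=[{"gripper": 0.15, "offset": [0.0015, 0, 0.025], "rotation": [0, 0, 0]}, {"gripper": 0.15, "offset": [0, 0, 0.03], "rotation": [0, 0, 0]}, {"gripper": 0.15, "offset": [0, 0, 0.03], "rotation": [0, 0, 0]}, {"gripper": 0.15, "offset": [0, 0, 0.02], "rotation": [0, 0, 0]}, {"gripper": 0.15, "offset": [0, 0, 0.014], "rotation": [0, 0, 0]}, {"gripper": 0.15, "offset": [0, 0, 0.01], "rotation": [0, 0, 0]}, {"gripper": 0.15, "offset": [0, 0, 0.005], "rotation": [0, 0, 0]}, {"gripper": 0.15, "offset": [0, 0, 0.003], "rotation": [0, 0, 0]}, {"gripper": 0.15, "offset": [0, 0, 0], "rotation": [0, 0, 0]}, {"gripper": 0.15, "offset": [0, 0, 0], "rotation": [0, 0, 0]}, {"gripper": 0.15, "offset": [0, 0, 0], "rotation": [0, 0, 0]}])

```text
clock: 16.15
position: [0.5524, 0.1755, 0.062]
ee_rot: [1.0, -0.021, 0.001, -0.0]
ft_force: [-0.1, -0.2, -1.7]
grip_width: 0.312
grasp_force: 39.7
```

Request:
jog_arm(deltas=[{"gripper": 0.15, "offset": [0, 0, 0.0015], "rotation": [0, 0, 0]}, {"gripper": 0.15, "offset": [0, 0, 0.001], "rotation": [0, 0, 0]}, {"gripper": 0.15, "offset": [0, 0, 0], "rotation": [0, 0, 0]}, {"gripper": 0.15, "offset": [0, 0, 0], "rotation": [0, 0, 0]}])

```text
clock: 16.55
position: [0.5524, 0.1752, 0.0596]
ee_rot: [1.0, -0.021, 0.0, 0.0]
ft_force: [-1.7, -1.9, 5.8]
grip_width: 0.31
grasp_force: 40.4
```

Request:
jog_arm(deltas=[{"gripper": 0.15, "offset": [0, 0.0007, 0.0007], "rotation": [0, 0, 0]}, {"gripper": 0.15, "offset": [0, 0, 0], "rotation": [0, 0, 0]}, {"gripper": 0.4, "offset": [0, 0, 0], "rotation": [0, 0, 0]}, {"gripper": 0.5, "offset": [0, 0, 0], "rotation": [0, 0, 0]}, {"gripper": 0.65, "offset": [0, 0, 0], "rotation": [0, 0, 0]}, {"gripper": 0.65, "offset": [0, 0, 0], "rotation": [0, 0, 0]}, {"gripper": 0.65, "offset": [0, 0, 0], "rotation": [0, 0, 0]}, {"gripper": 0.65, "offset": [0, 0, -0.01], "rotation": [0, 0, 0]}, {"gripper": 0.65, "offset": [0, 0, -0.03], "rotation": [0, 0, 0]}, {"gripper": 0.65, "offset": [0, 0, -0.03], "rotation": [0, 0, 0]}, {"gripper": 0.65, "offset": [0, 0, -0.04], "rotation": [0, 0, 0]}, {"gripper": 0.65, "offset": [0, 0, -0.04], "rotation": [0, 0, 0]}, {"gripper": 0.65, "offset": [0, -0.03, -0.015], "rotation": [0, 0, 0]}, {"gripper": 0.65, "offset": [0, -0.03, 0], "rotation": [0, 0, 0]}, {"gripper": 0.65, "offset": [0, 0, 0], "rotation": [0, 0, 0]}, {"gripper": 0.65, "offset": [0, 0, 0], "rotation": [0, 0, 0]}])

```text
clock: 18.15
position: [0.5542, 0.2352, 0.2236]
ee_rot: [1.0, -0.02, 0.0, -0.0]
ft_force: [0.7, -1.1, -1.2]
grip_width: 0.648
grasp_force: 0.0
```

Run:
```python
from h import *
o=manip.get_obs();im=imaging.camera('wrist');np.save('o6.npy',np.r_[o['position'],o['ee_rot']])
print(o['clock'],o['position'],o['ft_force'])
cv2.imwrite('pics/c6.png',cv2.resize(im[80:300,30:460],None,fx=1.8,fy=1.8,interpolation=cv2.INTER_CUBIC))
t=fr(SC,SY,-.0055,-.039,.058);print(t);go(t,SY);go(t,rot=q(SY))
```

```text
18.15 [0.5542 0.2352 0.2236] [ 0.7356 -1.1116 -1.2268]
[ 0.4989 -0.2542  0.058 ]
offset total mm [-35.2 490.  165.6] len 518.5 rotz first? deg -11.99 (offset is in current axes)
offset total mm [-136.3  472.1  165.3] len 518.5
```

View pics/c6.png

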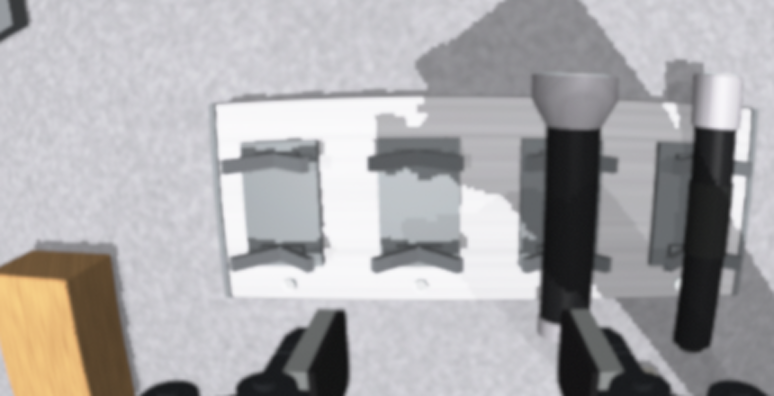

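The bell is seated, with its lens at (575,73) in the crop and its tail near (560,333).

Run:
```python
from h import *
a=np.load('o6.npy');o=dict(position=a[:3],ee_rot=a[3:])
f=lambda L,z:wcast(o,np.array(L,float).reshape(-1,2)/1.8+[30,80],z)[:,:2]
ex=np.array([np.cos(TY),np.sin(TY)])
print('bell origin: lens',f((575,73),.0638)@ex-.072,f((575,73),.08)@ex-.072,'tail',f((560,334),.0638+.009)@ex+.066)
print('slim',f((717,75),.061)@ex-.078,f((692,350),.069)@ex+.079)
for L in ([(616,161),(610,263)],[(370,161),(462,160),(373,264),(462,264)]): print(f(L,.065).mean(0)@ex)
```

```text
bell origin: lens [0.5436] [0.5434] tail [0.5452]
slim [0.5414] [0.5434]
0.5440982408040577
0.5435245874268246
```

Request:
jog_arm(deltas=[{"gripper": 0.7, "offset": [0, 0, 0], "rotation": [0, 0, -6]}, {"gripper": 0.7, "offset": [0, 0, 0], "rotation": [0, 0, -6]}, {"gripper": 0.7, "offset": [-0.0097, 0.0337, 0.001], "rotation": [0, 0, 0]}, {"gripper": 0.7, "offset": [-0.0097, 0.0337, 0.001], "rotation": [0, 0, 0]}, {"gripper": 0.7, "offset": [-0.0097, 0.0337, 0.001], "rotation": [0, 0, 0]}, {"gripper": 0.7, "offset": [-0.0097, 0.0337, 0.001], "rotation": [0, 0, 0]}, {"gripper": 0.7, "offset": [-0.0097, 0.0337, 0.001], "rotation": [0, 0, 0]}, {"gripper": 0.7, "offset": [-0.0097, 0.0337, 0.001], "rotation": [0, 0, 0]}, {"gripper": 0.7, "offset": [-0.0097, 0.0337, 0.001], "rotation": [0, 0, 0]}, {"gripper": 0.7, "offset": [-0.0097, 0.0337, 0.001], "rotation": [0, 0, 0]}, {"gripper": 0.7, "offset": [-0.0097, 0.0337, 0.001], "rotation": [0, 0, 0]}, {"gripper": 0.7, "offset": [-0.0097, 0.0337, 0.001], "rotation": [0, 0, 0]}, {"gripper": 0.7, "offset": [-0.0097, 0.0337, 0.001], "rotation": [0, 0, 0]}, {"gripper": 0.7, "offset": [-0.0097, 0.0337, 0.001], "rotation": [0, 0, 0]}, {"gripper": 0.7, "offset": [-0.0097, 0.0337, 0.001], "rotation": [0, 0, 0]}, {"gripper": 0.7, "offset": [-0.0097, 0.0337, 0.001], "rotation": [0, 0, 0]}, {"gripper": 0.7, "offset": [0, 0, 0], "rotation": [0, 0, 0]}, {"gripper": 0.7, "offset": [0, 0, 0], "rotation": [0, 0, 0]}])

```text
clock: 20.0
position: [0.4983, -0.2545, 0.209]
ee_rot: [0.997, 0.082, -0.0, -0.0]
ft_force: [1.4, 1.2, -0.4]
grip_width: 0.701
grasp_force: 0.0
```

Run:
```python
from h import *
t=fr(SC,SY,-.0055,-.039,.058);print(manip.get_obs()['position']);go(t,SY)
```

```text
[ 0.4983 -0.2545  0.209 ]
offset total mm [  0.7  -0.2 151. ] len 151.0 rotz first? deg -0.17 (offset is in current axes)
```

Request:
jog_arm(deltas=[{"gripper": 0.7, "offset": [0.0007, 0, 0.025], "rotation": [0, 0, 0]}, {"gripper": 0.7, "offset": [0, 0, 0.025], "rotation": [0, 0, 0]}, {"gripper": 0.7, "offset": [0, 0, 0.025], "rotation": [0, 0, 0]}, {"gripper": 0.7, "offset": [0, 0, 0.025], "rotation": [0, 0, 0]}, {"gripper": 0.7, "offset": [0, 0, 0.02], "rotation": [0, 0, 0]}, {"gripper": 0.7, "offset": [0, 0, 0.016], "rotation": [0, 0, 0]}, {"gripper": 0.7, "offset": [0, 0, 0.01], "rotation": [0, 0, 0]}, {"gripper": 0.7, "offset": [0, 0, 0.005], "rotation": [0, 0, 0]}, {"gripper": 0.7, "offset": [0, 0, 0], "rotation": [0, 0, 0]}, {"gripper": 0.7, "offset": [0, 0, 0], "rotation": [0, 0, 0]}, {"gripper": 0.15, "offset": [0, 0, 0], "rotation": [0, 0, 0]}, {"gripper": 0.15, "offset": [0, 0, 0], "rotation": [0, 0, 0]}, {"gripper": 0.15, "offset": [0, 0, 0], "rotation": [0, 0, 0]}, {"gripper": 0.15, "offset": [0, 0, 0], "rotation": [0, 0, 0]}, {"gripper": 0.15, "offset": [0, 0, 0], "rotation": [0, 0, 0]}, {"gripper": 0.15, "offset": [0, 0, 0], "rotation": [0, 0, 0]}])

```text
clock: 21.6
position: [0.5004, -0.2532, 0.0588]
ee_rot: [0.996, 0.084, 0.0, 0.0]
ft_force: [-1.0, 0.2, 5.6]
grip_width: 0.311
grasp_force: 39.1
```

Run:
```python
from h import *
p=manip.get_obs()['position'];print(p);t=[.5536,.2552,p[2]];go(t,TY)
```

```text
[ 0.5004 -0.2532  0.0588]
offset total mm [ 137.3 -492.4   -0.2] len 511.2 rotz first? deg 11.91 (offset is in current axes)
```

Request:
jog_arm(deltas=[{"gripper": 0.15, "offset": [0, 0, -0.01], "rotation": [0, 0, 0]}, {"gripper": 0.15, "offset": [0, 0, -0.025], "rotation": [0, 0, 0]}, {"gripper": 0.15, "offset": [0, 0, -0.035], "rotation": [0, 0, 0]}, {"gripper": 0.15, "offset": [0, 0, -0.035], "rotation": [0, 0, 0]}, {"gripper": 0.15, "offset": [0, 0, -0.035], "rotation": [0, 0, 0]}, {"gripper": 0.15, "offset": [0.0098, -0.0352, 0], "rotation": [0, 0, 0]}, {"gripper": 0.15, "offset": [0.0098, -0.0352, 0], "rotation": [0, 0, 0]}, {"gripper": 0.15, "offset": [0.0098, -0.0352, 0], "rotation": [0, 0, 0]}, {"gripper": 0.15, "offset": [0.0098, -0.0352, 0], "rotation": [0, 0, 0]}, {"gripper": 0.15, "offset": [0.0098, -0.0352, 0], "rotation": [0, 0, 0]}, {"gripper": 0.15, "offset": [0.0098, -0.0352, 0], "rotation": [0, 0, 0]}, {"gripper": 0.15, "offset": [0.0098, -0.0352, 0], "rotation": [0, 0, 0]}, {"gripper": 0.15, "offset": [0.0098, -0.0352, 0], "rotation": [0, 0, 0]}, {"gripper": 0.15, "offset": [0.0098, -0.0352, 0], "rotation": [0, 0, 0]}, {"gripper": 0.15, "offset": [0.0098, -0.0352, 0], "rotation": [0, 0, 0]}, {"gripper": 0.15, "offset": [0.0098, -0.0352, 0], "rotation": [0, 0, 0]}, {"gripper": 0.15, "offset": [0.0098, -0.0352, 0], "rotation": [0, 0, 0]}, {"gripper": 0.15, "offset": [0.0098, -0.0352, 0], "rotation": [0, 0, 0]}, {"gripper": 0.15, "offset": [0.0098, -0.0352, 0], "rotation": [0, 0, 0]}])

```text
clock: 23.5
position: [0.553, 0.257, 0.1986]
ee_rot: [0.996, 0.084, 0.0, 0.0]
ft_force: [1.2, -0.5, -0.7]
grip_width: 0.315
grasp_force: 39.7
```

Request:
jog_arm(deltas=[{"gripper": 0.15, "offset": [0, 0, 0], "rotation": [0, 0, 5.95]}, {"gripper": 0.15, "offset": [0, 0, 0], "rotation": [0, 0, 5.95]}, {"gripper": 0.15, "offset": [0, 0, 0], "rotation": [0, 0, 0]}, {"gripper": 0.15, "offset": [0, 0, 0], "rotation": [0, 0, 0]}, {"gripper": 0.15, "offset": [0, 0, 0], "rotation": [0, 0, 0]}])

```text
clock: 24.0
position: [0.5531, 0.2554, 0.1984]
ee_rot: [1.0, -0.019, 0.0, 0.0]
ft_force: [-0.3, -0.2, -1.0]
grip_width: 0.312
grasp_force: 39.7
```

Run:
```python
from h import *
o=manip.get_obs();im=imaging.camera('wrist');print(o['clock'],o['position'],o['grip_width'],o['grasp_force'])
p=o['position'];M=R.from_quat(o['ee_rot']).as_matrix()
for zz in(-.006,-.026): print('lens row pred',wpix(o,[p+M@[.08,0,zz]]), wpix(o,[p+M@[.07,0,zz]]))
cv2.imwrite('pics/c7.png',im[60:340,60:500]); go([.5536,.2552,.08],TY)
```

```text
24.0 [0.5531 0.2554 0.1984] 0.31197207099345936 39.73595380783081
lens row pred [[277.0942  91.0435]] [[277.078 116.756]]
lens row pred [[276.2387  84.9557]] [[276.2198 115.4693]]
offset total mm [  0.4   0.1 118.3] len 118.3 rotz first? deg 0.09 (offset is in current axes)
```

View pics/c7.png

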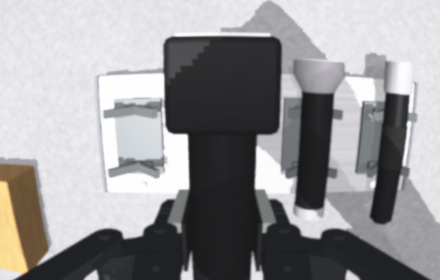

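The box torch is held square, with its black front edge at row 98 and a pale lens rim at row 93. Together with the tail measurement, that puts it about 1.8 mm toward the tail. I'll shift x by +2.2 mm and lower it.

Request:
jog_arm(deltas=[{"gripper": 0.15, "offset": [0.0022, 0, 0.025], "rotation": [0, 0, 0]}, {"gripper": 0.15, "offset": [0, 0, 0.03], "rotation": [0, 0, 0]}, {"gripper": 0.15, "offset": [0, 0, 0.03], "rotation": [0, 0, 0]}, {"gripper": 0.15, "offset": [0, 0, 0.02], "rotation": [0, 0, 0]}, {"gripper": 0.15, "offset": [0, 0, 0.014], "rotation": [0, 0, 0]}, {"gripper": 0.15, "offset": [0, 0, 0.01], "rotation": [0, 0, 0]}, {"gripper": 0.15, "offset": [0, 0, 0.005], "rotation": [0, 0, 0]}, {"gripper": 0.15, "offset": [0, 0, 0.003], "rotation": [0, 0, 0]}, {"gripper": 0.15, "offset": [0, 0, 0], "rotation": [0, 0, 0]}, {"gripper": 0.15, "offset": [0, 0, 0], "rotation": [0, 0, 0]}, {"gripper": 0.15, "offset": [0, 0, 0.0015], "rotation": [0, 0, 0]}, {"gripper": 0.15, "offset": [0, 0, 0.001], "rotation": [0, 0, 0]}, {"gripper": 0.15, "offset": [0, 0, 0], "rotation": [0, 0, 0]}, {"gripper": 0.15, "offset": [0, 0, 0], "rotation": [0, 0, 0]}])

```text
clock: 25.45
position: [0.5558, 0.2557, 0.0599]
ee_rot: [1.0, -0.02, 0.001, 0.0]
ft_force: [-2.4, -2.2, 7.6]
grip_width: 0.317
grasp_force: 40.6
```

Request:
jog_arm(deltas=[{"gripper": 0.15, "offset": [0, 0.0008, 0.0007], "rotation": [0, 0, 0]}, {"gripper": 0.15, "offset": [0, 0, 0], "rotation": [0, 0, 0]}, {"gripper": 0.4, "offset": [0, 0, 0], "rotation": [0, 0, 0]}, {"gripper": 0.5, "offset": [0, 0, 0], "rotation": [0, 0, 0]}, {"gripper": 0.65, "offset": [0, 0, 0], "rotation": [0, 0, 0]}, {"gripper": 0.65, "offset": [0, 0, 0], "rotation": [0, 0, 0]}, {"gripper": 0.65, "offset": [0, 0, 0], "rotation": [0, 0, 0]}, {"gripper": 0.65, "offset": [0, 0, -0.01], "rotation": [0, 0, 0]}, {"gripper": 0.65, "offset": [0, 0, -0.03], "rotation": [0, 0, 0]}, {"gripper": 0.65, "offset": [0, 0, -0.03], "rotation": [0, 0, 0]}, {"gripper": 0.65, "offset": [0, 0, -0.04], "rotation": [0, 0, 0]}, {"gripper": 0.65, "offset": [0, 0, -0.04], "rotation": [0, 0, 0]}, {"gripper": 0.65, "offset": [0, 0, 0], "rotation": [0, 0, 0]}, {"gripper": 0.65, "offset": [0, 0, 0], "rotation": [0, 0, 0]}])

```text
clock: 26.85
position: [0.5556, 0.2551, 0.2095]
ee_rot: [1.0, -0.02, 0.001, -0.0]
ft_force: [-0.0, 0.1, -0.8]
grip_width: 0.648
grasp_force: 0.0
```

Run:
```python
from h import *
o=manip.get_obs();im=imaging.camera('wrist');np.save('o8.npy',np.r_[o['position'],o['ee_rot']])
print(o['clock'],o['position'],o['ft_force'])
cv2.imwrite('pics/c8.png',cv2.resize(im[80:310,30:460],None,fx=1.8,fy=1.8,interpolation=cv2.INTER_CUBIC))
t=fr(SC,SY,-.0025,-.119,.0605);print(t);go(t,SY);go(t,rot=q(SY))
```

```text
26.85 [0.5556 0.2551 0.2095] [-0.0325  0.0592 -0.7642]
[ 0.5152 -0.3326  0.0605]
offset total mm [-16.5 588.3 147.7] len 606.8 rotz first? deg -11.89 (offset is in current axes)
offset total mm [-137.3  572.4  147.6] len 606.8
```

View pics/c8.png

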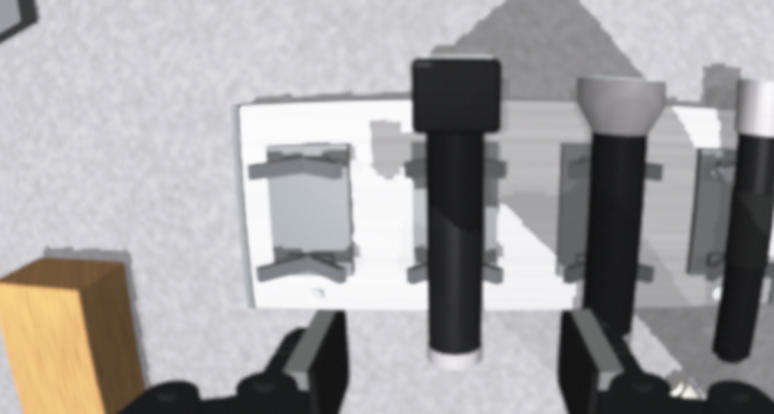

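The box torch is seated beside the bell, with its front edge at row 58 (lens rim 54) and its tail cap end at about (455,367).

Run:
```python
from h import *
a=np.load('o8.npy');o=dict(position=a[:3],ee_rot=a[3:])
f=lambda L,z:wcast(o,np.array(L,float).reshape(-1,2)/1.8+[30,80],z)[:,:2]
ex=np.array([np.cos(TY),np.sin(TY)])
print('box: black edge',f((455,58),.0838)@ex-.08,'rim',f((455,54),.075)@ex-.08,'tail white',f((455,367),.0638+.009)@ex+.072,'tail black',f((455,353),.0778)@ex+.072,'head back',f((455,132),.07)@ex-.046)
print('bell lens',f((621,78),.0638)@ex-.072)
for L in ([(410,170),(505,170),(409,273),(502,273)],[(250,171),(342,170),(260,272),(346,272)]): print(f(L,.065).mean(0)@ex)
```

```text
box: black edge [0.5416] rim [0.5438] tail white [0.5404] tail black [0.5511] head back [0.5417]
bell lens [0.5431]
0.5431532644058744
0.5433203547293451
```

Request:
jog_arm(deltas=[{"gripper": 0.7, "offset": [0, 0, 0], "rotation": [0, 0, -6]}, {"gripper": 0.7, "offset": [0, 0, 0], "rotation": [0, 0, -5.9]}, {"gripper": 0.7, "offset": [-0.0086, 0.0358, 0], "rotation": [0, 0, 0]}, {"gripper": 0.7, "offset": [-0.0086, 0.0358, 0], "rotation": [0, 0, 0]}, {"gripper": 0.7, "offset": [-0.0086, 0.0358, 0], "rotation": [0, 0, 0]}, {"gripper": 0.7, "offset": [-0.0086, 0.0358, 0], "rotation": [0, 0, 0]}, {"gripper": 0.7, "offset": [-0.0086, 0.0358, 0], "rotation": [0, 0, 0]}, {"gripper": 0.7, "offset": [-0.0086, 0.0358, 0], "rotation": [0, 0, 0]}, {"gripper": 0.7, "offset": [-0.0086, 0.0358, 0], "rotation": [0, 0, 0]}, {"gripper": 0.7, "offset": [-0.0086, 0.0358, 0], "rotation": [0, 0, 0]}, {"gripper": 0.7, "offset": [-0.0086, 0.0358, 0], "rotation": [0, 0, 0]}, {"gripper": 0.7, "offset": [-0.0086, 0.0358, 0], "rotation": [0, 0, 0]}, {"gripper": 0.7, "offset": [-0.0086, 0.0358, 0], "rotation": [0, 0, 0]}, {"gripper": 0.7, "offset": [-0.0086, 0.0358, 0], "rotation": [0, 0, 0]}, {"gripper": 0.7, "offset": [-0.0086, 0.0358, 0], "rotation": [0, 0, 0]}, {"gripper": 0.7, "offset": [-0.0086, 0.0358, 0], "rotation": [0, 0, 0]}, {"gripper": 0.7, "offset": [-0.0086, 0.0358, 0], "rotation": [0, 0, 0]}, {"gripper": 0.7, "offset": [-0.0086, 0.0358, 0], "rotation": [0, 0, 0]}, {"gripper": 0.7, "offset": [0, 0, 0], "rotation": [0, 0, 0]}, {"gripper": 0.7, "offset": [0, 0, 0], "rotation": [0, 0, 0]}])

```text
clock: 28.9
position: [0.5143, -0.3332, 0.2064]
ee_rot: [0.997, 0.083, -0.001, -0.001]
ft_force: [0.4, 0.9, 1.1]
grip_width: 0.702
grasp_force: 0.0
```

Run:
```python
from h import *
t=fr(SC,SY,-.0025,-.119,.0605);o=manip.get_obs();print(o['position']);go(t,SY)
im=imaging.camera('wrist');cv2.imwrite('pics/w9.png',im)
g=im[:,:,:].astype(int)
print(wpix(o,[fr(SC,SY,x-.0025,-.119,.0666) for x in(-.05,0,.05)]))
```

```text
[ 0.5143 -0.3332  0.2064]
offset total mm [  1.2  -0.3 145.9] len 145.9 rotz first? deg -0.08 (offset is in current axes)
[[279.2418 254.5601]
 [279.1113 200.8519]
 [279.0172 142.4877]]
```

View pics/w9.png

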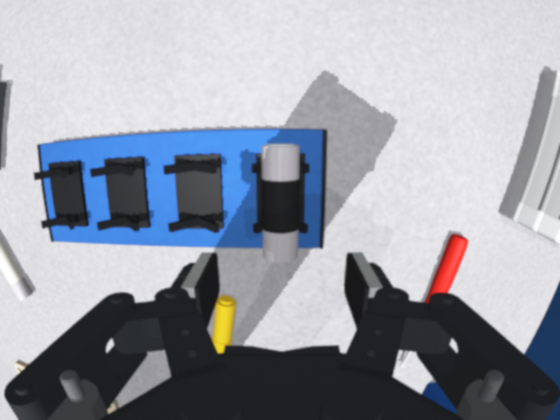

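The stub is alone on the right cradle, spanning rows 143 to 261 at column 281. The prediction matches within 1 mm, and the other blue cradles are empty.

Request:
jog_arm(deltas=[{"gripper": 0.7, "offset": [0.001, 0, 0.025], "rotation": [0, 0, 0]}, {"gripper": 0.7, "offset": [0, 0, 0.025], "rotation": [0, 0, 0]}, {"gripper": 0.7, "offset": [0, 0, 0.025], "rotation": [0, 0, 0]}, {"gripper": 0.7, "offset": [0, 0, 0.025], "rotation": [0, 0, 0]}, {"gripper": 0.7, "offset": [0, 0, 0.018], "rotation": [0, 0, 0]}, {"gripper": 0.7, "offset": [0, 0, 0.014], "rotation": [0, 0, 0]}, {"gripper": 0.7, "offset": [0, 0, 0.009], "rotation": [0, 0, 0]}, {"gripper": 0.7, "offset": [0, 0, 0.005], "rotation": [0, 0, 0]}, {"gripper": 0.7, "offset": [0, 0, 0], "rotation": [0, 0, 0]}, {"gripper": 0.7, "offset": [0, 0, 0], "rotation": [0, 0, 0]}, {"gripper": 0.2, "offset": [0, 0, 0], "rotation": [0, 0, 0]}, {"gripper": 0.2, "offset": [0, 0, 0], "rotation": [0, 0, 0]}, {"gripper": 0.2, "offset": [0, 0, 0], "rotation": [0, 0, 0]}, {"gripper": 0.2, "offset": [0, 0, 0], "rotation": [0, 0, 0]}, {"gripper": 0.2, "offset": [0, 0, 0], "rotation": [0, 0, 0]}, {"gripper": 0.2, "offset": [0, 0, 0], "rotation": [0, 0, 0]}])

```text
clock: 30.55
position: [0.5164, -0.3316, 0.0628]
ee_rot: [0.996, 0.084, -0.0, -0.001]
ft_force: [-3.2, 4.7, 7.2]
grip_width: 0.358
grasp_force: 39.3
```

Run:
```python
from h import *
p=manip.get_obs()['position'];print(p);t=[.5568,.3351,p[2]];go(t,TY)
```

```text
[ 0.5164 -0.3316  0.0628]
offset total mm [ 151.7 -650.5    0.7] len 668.0 rotz first? deg 11.95 (offset is in current axes)
```

Request:
jog_arm(deltas=[{"gripper": 0.2, "offset": [0, 0, -0.01], "rotation": [0, 0, 0]}, {"gripper": 0.2, "offset": [0, 0, -0.025], "rotation": [0, 0, 0]}, {"gripper": 0.2, "offset": [0, 0, -0.035], "rotation": [0, 0, 0]}, {"gripper": 0.2, "offset": [0, 0, -0.035], "rotation": [0, 0, 0]}, {"gripper": 0.2, "offset": [0, 0, -0.035], "rotation": [0, 0, 0]}, {"gripper": 0.2, "offset": [0.0084, -0.0361, 0], "rotation": [0, 0, 0]}, {"gripper": 0.2, "offset": [0.0084, -0.0361, 0], "rotation": [0, 0, 0]}, {"gripper": 0.2, "offset": [0.0084, -0.0361, 0], "rotation": [0, 0, 0]}, {"gripper": 0.2, "offset": [0.0084, -0.0361, 0], "rotation": [0, 0, 0]}, {"gripper": 0.2, "offset": [0.0084, -0.0361, 0], "rotation": [0, 0, 0]}, {"gripper": 0.2, "offset": [0.0084, -0.0361, 0], "rotation": [0, 0, 0]}, {"gripper": 0.2, "offset": [0.0084, -0.0361, 0], "rotation": [0, 0, 0]}, {"gripper": 0.2, "offset": [0.0084, -0.0361, 0], "rotation": [0, 0, 0]}, {"gripper": 0.2, "offset": [0.0084, -0.0361, 0], "rotation": [0, 0, 0]}, {"gripper": 0.2, "offset": [0.0084, -0.0361, 0], "rotation": [0, 0, 0]}, {"gripper": 0.2, "offset": [0.0084, -0.0361, 0], "rotation": [0, 0, 0]}, {"gripper": 0.2, "offset": [0.0084, -0.0361, 0], "rotation": [0, 0, 0]}])

```text
clock: 32.25
position: [0.5433, 0.1124, 0.2028]
ee_rot: [0.997, 0.084, 0.001, 0.0]
ft_force: [0.4, -0.6, -1.0]
grip_width: 0.362
grasp_force: 39.9
```

Request:
jog_arm(deltas=[{"gripper": 0.2, "offset": [0.0084, -0.0361, 0], "rotation": [0, 0, 0]}, {"gripper": 0.2, "offset": [0.0084, -0.0361, 0], "rotation": [0, 0, 0]}, {"gripper": 0.2, "offset": [0.0084, -0.0361, 0], "rotation": [0, 0, 0]}, {"gripper": 0.2, "offset": [0.0084, -0.0361, 0], "rotation": [0, 0, 0]}, {"gripper": 0.2, "offset": [0.0084, -0.0361, 0], "rotation": [0, 0, 0]}, {"gripper": 0.2, "offset": [0.0084, -0.0361, 0], "rotation": [0, 0, 0]}, {"gripper": 0.2, "offset": [0, 0, 0], "rotation": [0, 0, 6]}, {"gripper": 0.2, "offset": [0, 0, 0], "rotation": [0, 0, 5.95]}, {"gripper": 0.2, "offset": [0, 0, 0], "rotation": [0, 0, 0]}, {"gripper": 0.2, "offset": [0, 0, 0], "rotation": [0, 0, 0]}, {"gripper": 0.2, "offset": [0, 0, 0], "rotation": [0, 0, 0]}])

```text
clock: 33.35
position: [0.557, 0.3328, 0.2023]
ee_rot: [1.0, -0.02, 0.0, 0.0]
ft_force: [-0.5, -0.5, -1.9]
grip_width: 0.357
grasp_force: 40.0
```

Run:
```python
from h import *
o=manip.get_obs();im=imaging.camera('wrist');print(o['clock'],o['position'],o['grip_width'],o['grasp_force'])
p=o['position'];M=R.from_quat(o['ee_rot']).as_matrix()
for zz in(-.0045,-.0205): print('lens row pred',wpix(o,[p+M@[.05,0,zz]]), wpix(o,[p+M@[.04,0,zz]]))
cv2.imwrite('pics/c10.png',cv2.resize(im[60:340,100:500],None,fx=1.5,fy=1.5)); go([.5568,.3351,.08],TY)
```

```text
33.35 [0.557  0.3328 0.2023] 0.35729184967498057 39.971609115600586
lens row pred [[277.1537 167.6021]] [[277.1889 192.346 ]]
lens row pred [[276.531  173.8285]] [[276.5889 201.864 ]]
offset total mm [ -0.3  -2.3 122.2] len 122.2 rotz first? deg 0.03 (offset is in current axes)
```

View pics/c10.png

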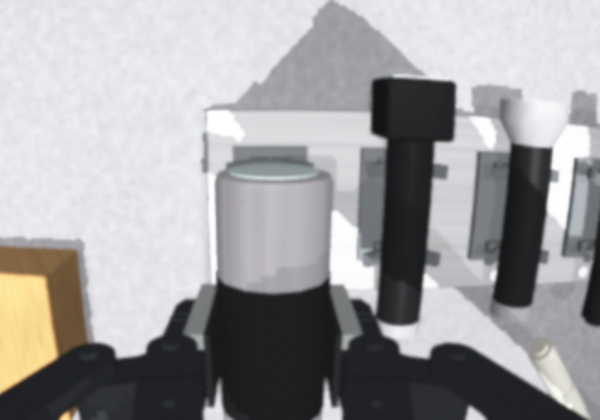

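The stub is held straight with its lens rim at about row 178, roughly 1.5 mm toward the tail. I'll correct x and y and lower it.

Request:
jog_arm(deltas=[{"gripper": 0.2, "offset": [0.0014, -0.0023, 0.025], "rotation": [0, 0, 0]}, {"gripper": 0.2, "offset": [0, 0, 0.03], "rotation": [0, 0, 0]}, {"gripper": 0.2, "offset": [0, 0, 0.03], "rotation": [0, 0, 0]}, {"gripper": 0.2, "offset": [0, 0, 0.02], "rotation": [0, 0, 0]}, {"gripper": 0.2, "offset": [0, 0, 0.014], "rotation": [0, 0, 0]}, {"gripper": 0.2, "offset": [0, 0, 0.009], "rotation": [0, 0, 0]}, {"gripper": 0.2, "offset": [0, 0, 0.005], "rotation": [0, 0, 0]}, {"gripper": 0.2, "offset": [0, 0, 0.003], "rotation": [0, 0, 0]}, {"gripper": 0.2, "offset": [0, 0, 0], "rotation": [0, 0, 0]}, {"gripper": 0.2, "offset": [0, 0, 0], "rotation": [0, 0, 0]}, {"gripper": 0.2, "offset": [0, 0, 0.0015], "rotation": [0, 0, 0]}, {"gripper": 0.2, "offset": [0, 0, 0.001], "rotation": [0, 0, 0]}, {"gripper": 0.2, "offset": [0, 0, 0], "rotation": [0, 0, 0]}, {"gripper": 0.2, "offset": [0, 0, 0], "rotation": [0, 0, 0]}])

```text
clock: 34.8
position: [0.5585, 0.3355, 0.0639]
ee_rot: [1.0, -0.02, 0.0, -0.0]
ft_force: [0.2, -1.1, 1.7]
grip_width: 0.362
grasp_force: 40.3
```

Request:
jog_arm(deltas=[{"gripper": 0.2, "offset": [0, 0.0003, 0.001], "rotation": [0, 0, 0]}, {"gripper": 0.2, "offset": [0, 0, 0], "rotation": [0, 0, 0]}, {"gripper": 0.2, "offset": [0, 0, 0], "rotation": [0, 0, 0]}])

```text
clock: 35.1
position: [0.5585, 0.3354, 0.0637]
ee_rot: [1.0, -0.02, 0.001, -0.0]
ft_force: [-3.4, -2.2, 9.7]
grip_width: 0.359
grasp_force: 41.1
```

Request:
jog_arm(deltas=[{"gripper": 0.2, "offset": [0, 0.0006, 0], "rotation": [0, 0, 0]}, {"gripper": 0.2, "offset": [0, 0, 0], "rotation": [0, 0, 0]}, {"gripper": 0.45, "offset": [0, 0, 0], "rotation": [0, 0, 0]}, {"gripper": 0.55, "offset": [0, 0, 0], "rotation": [0, 0, 0]}, {"gripper": 0.7, "offset": [0, 0, 0], "rotation": [0, 0, 0]}, {"gripper": 0.7, "offset": [0, 0, 0], "rotation": [0, 0, 0]}, {"gripper": 0.7, "offset": [0, 0, 0], "rotation": [0, 0, 0]}, {"gripper": 0.7, "offset": [0, 0, -0.01], "rotation": [0, 0, 0]}, {"gripper": 0.7, "offset": [0, 0, -0.03], "rotation": [0, 0, 0]}, {"gripper": 0.7, "offset": [0, 0, -0.03], "rotation": [0, 0, 0]}, {"gripper": 0.7, "offset": [0, 0, -0.04], "rotation": [0, 0, 0]}, {"gripper": 0.7, "offset": [0, 0, -0.04], "rotation": [0, 0, 0]}, {"gripper": 0.7, "offset": [0, 0.03, -0.02], "rotation": [0, 0, 0]}, {"gripper": 0.7, "offset": [0, 0.04, 0], "rotation": [0, 0, 0]}, {"gripper": 0.7, "offset": [0, 0.03, 0], "rotation": [0, 0, 0]}, {"gripper": 0.7, "offset": [0, 0, 0], "rotation": [0, 0, 0]}, {"gripper": 0.7, "offset": [0, 0, 0], "rotation": [0, 0, 0]}])

```text
clock: 36.8
position: [0.5543, 0.2341, 0.2333]
ee_rot: [1.0, -0.021, 0.001, -0.0]
ft_force: [0.1, 0.7, 0.6]
grip_width: 0.705
grasp_force: 0.0
```

Run:
```python
from h import *
o=manip.get_obs();im=imaging.camera('wrist');np.save('o11.npy',np.r_[o['position'],o['ee_rot']])
print(o['clock'],o['position'],o['ft_force'])
cv2.imwrite('pics/c11.png',cv2.resize(im[80:310,70:500],None,fx=1.8,fy=1.8,interpolation=cv2.INTER_CUBIC))
```

```text
36.8 [0.5543 0.2341 0.2333] [0.1174 0.6532 0.6351]
```

View pics/c11.png

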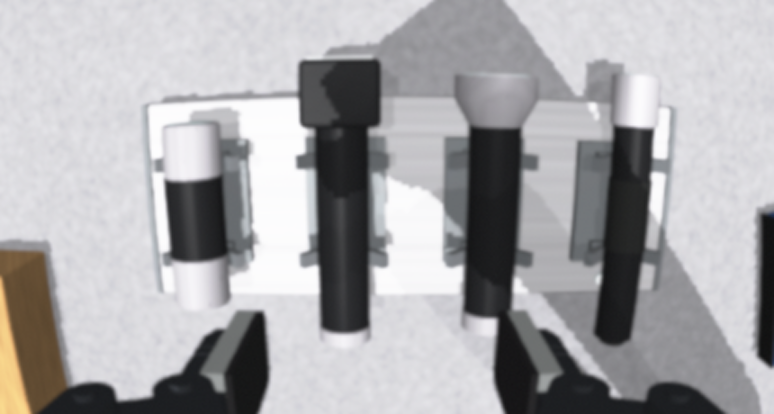

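From left to right: stub (rows 122-308), box (56-346), bell (73-333) and slim (74-343), all lying straight. One last check of the centring.

Run:
```python
from h import *
a=np.load('o11.npy');o=dict(position=a[:3],ee_rot=a[3:])
f=lambda L,z:wcast(o,np.array(L,float).reshape(-1,2)/1.8+[70,80],z)[:,:2]
ex=np.array([np.cos(TY),np.sin(TY)])
print('saddles',f([(299,160),(388,160),(303,258),(387,258),(537,161),(530,258),(447,258)],.065)@ex)
print('stub',f((193,122),.0666)@ex-.05,f((203,307),.0666+.011)@ex+.05,'band',f([(193,178),(198,260)],.0826).mean(0)@ex)
print('box',f((340,60),.0838)@ex-.08,f((340,56),.075)@ex-.08,f((345,346),.0638+.01)@ex+.072)
print('bell',f((497,73),.0638)@ex-.072,f((481,332),.0738)@ex+.066)
print('slim',f((636,74),.061)@ex-.078,f((613,343),.069)@ex+.079)
```

```text
saddles [0.5702 0.5699 0.5169 0.5169 0.5703 0.5166 0.5168]
stub [0.5419] [0.5423] band 0.5427554479198482
box [0.541] [0.5433] [0.5406]
bell [0.5439] [0.5426]
slim [0.5419] [0.5434]
```

All four are within about 2 mm of centre and seated.

```bash
python3 -c "
from workcell import workorder
print(workorder.hand_in())"
```

```text
the job is handed in; nothing more can be done
None
```

All four torches are on the test rack in reverse order (from the left: stub, box, bell, slim), seated and within about 2 mm of centre by the wrist camera, and I handed the job in at about 37 s of the 96 s; hand-in gave no verdict.

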